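Find the rocking candlestick foot on the flat plate

ROBOT

A 7-joint arm with a two-finger parallel gripper is mounted at the origin on the work surface. World frame = base frame: x ahead of the robot, y to its left, z up, the work surface at z = 0. Lengths are in mm, angles in rad, forces in N, time in s.
With the tool pointing down it reaches from about 400 to 875 mm from the base axis. Payload 4.4 kg.
Tool frame: the origin (TCP) lies at the very end of the fingers, on their centre line; the grasp point (between the pads) lies 19 mm behind it; z points along the fingers, y is the line along which they close (so a half turn about z gives the same grasp; the last joint's range is limited). The gripper opens to 85 mm and grips with 20 to 120 N. Pads are 22 mm wide; open, the fingers measure 114 mm over their backs; the gripper's body (76 mm by 85 mm) begins 54 mm behind the grasp point. The pads swing forward as they close: fully open they stand 13 mm farther back than shut.
Start: joints at [1.061, 0.628, 0.038, 1.517, -0.027, 0.996, -0.02], TCP at [279.122, -587.034, 231.313] pointing down, gripper open.
Joint ranges: [-3.06, 3.06], [-0.37, 2.12], [-1.25, 1.32], [0.18, 2.47], [-1.1, 4.24], [0.23, 1.98], [-2.94, 2.94]. Speed limits (rad/s): [2.57, 2.57, 3.14, 3.14, 3.14, 3.14, 3.14].

INTERFACE

Orientations are given as [roll, pitch, yaw] about the fixed x, y, z axes, in that order (R = Rz(yaw) Ry(pitch) Rx(roll)).
In Python, from cell import ctrl gives the robot as it stands.
- The arm moves only by the tool jog_arm, never from a script. Its argument "plan" is a list of rows, each an object of numbers: "tx", "ty", "tz": the shift along the tool's x, y, z as a fraction of full scale; "wx", "wy", "wz": the turn, a rotation vector about the tool's x, y, z as a fraction of full scale; "claw": the closure, from 0 (fully open) to 1 (shut). In form: [{"tx": .., "ty": .., "tz": .., "wx": .., "wy": .., "wz": .., "claw": ..}, ...]. A call has 1 to 12 rows; each row is the pose to reach, as a shift and turn from the pose commanded when the call began, along the tool's axes at that moment; what a row does not reach only later rows make up. Full scale, the value 1, is 300 mm for a shift and 90 degrees for a turn. A row lasts 1/10 s, in which the tool goes at most 50 mm and 8.59 degrees, less where a joint would pass 70% of its speed; a pose out of reach is approached as far as the arm can. A call with a number of a shift or a turn outside -1 to 1 is refused whole. A call with a gripper value outside its range is refused whole. The fingers move at their own pace and stop on an object; the grip force is fixed at half the most. Time passes only in rows, so rows that repeat a pose let the fingers close. It gives the time, the measured TCP pose, the force, the opening and the grip force at its end, in the units of the state.
- ctrl.read_state(): the state, without advancing time (a new reading comes with each control period).
- ctrl.get_image(name): name is "side" or "top"; returns a dict with "img" (384x512x3 uint8, red, green, blue), "depth" (384x512 float32, mm along the optical axis (not along the pixel's ray), 0 where there is no reading), "fx", "fy", "cx", "cy" (pixels), "position" and "orientation" of the camera in the world. Camera axes: x right, y down, z forward; pixel columns grow to the right and rows downward; lengths in mm; the calibration is good to about 2 mm. A picture is of the moment at which its call begins.
- ctrl.finish_job(): hands the job in; it is judged then, once.
Trained networks look in a picture, given as the dict that the camera call returned (one of the last four; its "shot" number tells which), for a name from the list of things; names that differ only in an ending like _2 or _b are one class to them, and where a whole thing is asked for, a point or a joint stands for the part that bears it (a point fixed in the world has none). Each returns a list of dicts, best first, with "score" (0 to 1); they miss things now and then, are a little off and sometimes report something else, mostly with a low value. They report only what shows in the picture. A call takes as long as a camera call. They do not tell look-alikes from the thing itself.
- ctrl.trace(picture, thing): "pixels" (384x512 bool, what is visible of it) and "extent" ([centre column, centre row, width, height] in pixels, round what is visible of it).
The state is a dict: "clock": time; "qpos": joint angles; "qd": joint speeds; "tau": joint torques, N m; "eef_pos": TCP position; "tool_rot": TCP orientation; "force": force on the tool from outside, world axes, zero at the start; "torque": the same for the moment, N m; "width": finger opening in mm; "gripper_force": force on a finger pad.
Only numpy, scipy, OpenCV 4.12 (cv2) and the standard library are available. Lean on these libraries where they do the work, as an engineer would, in place of code of your own. Each camera call takes 0.05 s, during which the arm holds its last target. There are 200 camera calls.

TASK

One of the three brass candlestick feet on the dark flat plate rocks: find it by pressing lightly straight down on their corners in turn with the closed fingers, pausing a moment on each, never with more than about 20 N, while they stand on the plate. Then lift the rocker by its boss and set it down gently, upright and flat, in the green rework tray and let go; leave the two sound feet standing where they are and everything else alone.

Things in the scene. Friction and masses are not known exactly. Their poses are not given: they have to be found in the camera images.
- foot_a_mid (a point): centre of one of three outwardly identical brass candlestick feet (0.3 to 0.55 kg) on the flat plate: flange 84 x 84 x 6 mm, upper face 12 mm above the plate; upright central boss 26 mm in diameter (flared to 38 mm in its lowest 8 mm), top 52 mm above the plate. This point is on the boss's axis, 26 mm above the foot's underside, 14 mm above the flange's face; x, y along the flange's sides, z up
- foot_b_mid (a point): same point and axes on another of the three feet. Under each corner of every foot's flange is a pad, 14 x 14 mm, centred 34 mm from the middle along x and along y, 6 mm high. One foot, any of the three, has two diagonally opposite pads about 3 mm short; it still stands level on the other two and looks like the others; which foot and which diagonal cannot be seen
- foot_c_mid (a point): same point and axes on another of the three feet. The bad foot, pressed with 1 to 2 N on a short corner, tips (about 0.06 rad, that corner sinking 2 to 3 mm) until the short pad touches, and falls back level when let go; its two good corners are firm, as are all four of a sound foot. Once a corner bears, force climbs steeply: about 20 N per mm
- flat: the dark steel flat plate on the table, 220 x 420 mm, its top 30 mm above the table; it stays in place on low rubber feet that give about 1 mm for every 20 N pressed on it; origin 30 mm below the middle of its top; y along its long side. The feet stand on it
- tray_in (a point): centre of the inner floor of the green rework tray, a fixed open square box 170 x 170 mm outside, 26 mm high, walls and floor 5 mm thick (inside 160 x 160 mm, floor 5 mm above the table, rim 21 mm above this point); x and y along its sides
- stem: loose brass candlestick stem standing on the table, 48 mm wide at its foot and 126 mm tall, origin at the centre of its underside; to be left alone
- glue: small white glue bottle with a blue cap, 40 mm wide, 90 mm tall, loose, origin at the centre of its underside; to be left alone
- block: loose steel bench block, 75 x 75 x 22 mm, with a copper ring 14 mm high lying on it, origin at the centre of its underside; to be left alone
- ring_stock: the copper ring lying on the bench block, 52 mm wide, 14 mm high; to be left alone
Mind the look-alikes: they are no part of the job. What is shaped like the part that bears foot_b_mid but blue or red is not meant.

How it is judged (in metres and radians):
On the way, in this order (a step that is already met when the one before it is completed fails the run):
1. a foot is made to rock on the flat plate by pressing one of its corners down, away from its boss (((angle between foot_a_mid's own z axis and vertical between 0.045 and 0.12 rad and contact force between the fingers and foot_a above 0.5 N and contact force between foot_a and flat above 1 N and distance of foot_a_mid from where it was at the start of the episode below 0.02 m and horizontal distance between the grasp point and foot_a_mid above 0.025 m) or (angle between foot_b_mid's own z axis and vertical between 0.045 and 0.12 rad and contact force between the fingers and foot_b above 0.5 N and contact force between foot_b and flat above 1 N and distance of foot_b_mid from where it was at the start of the episode below 0.02 m and horizontal distance between the grasp point and foot_b_mid above 0.025 m) or (angle between foot_c_mid's own z axis and vertical between 0.045 and 0.12 rad and contact force between the fingers and foot_c above 0.5 N and contact force between foot_c and flat above 1 N and distance of foot_c_mid from where it was at the start of the episode below 0.02 m and horizontal distance between the grasp point and foot_c_mid above 0.025 m))), for 0.1 s.
2. a foot is lifted clear of the flat plate (((z of foot_a_mid in the frame of flat above 0.075 m and contact force between the fingers and foot_a above 1 N) or (z of foot_b_mid in the frame of flat above 0.075 m and contact force between the fingers and foot_b above 1 N) or (z of foot_c_mid in the frame of flat above 0.075 m and contact force between the fingers and foot_c above 1 N))), for 0.1 s.
At the end, for the whole second after the job is handed in: The rocking foot (it bears on only two diagonal pads) stands level on the floor of the green tray, its middle within 45 mm of the tray middle along each side, released and at rest; the two sound feet still stand on the flat plate within 20 mm of where they stood (((x of foot_a_mid in the frame of tray_in between -0.045 and 0.045 m and y of foot_a_mid in the frame of tray_in between -0.045 and 0.045 m and z of foot_a_mid in the frame of tray_in below 0.03 m and angle between foot_a_mid's own z axis and vertical below 0.03 rad and (contact force between each of foot_a_c1, foot_a_c3 and tray below 0.05 N or contact force between each of foot_a_c2, foot_a_c4 and tray below 0.05 N) and linear speed of foot_a below 0.02 m/s and angular speed of foot_a below 0.1 rad/s and (distance of foot_b_mid from where it was at the start of the episode below 0.02 m and angle between foot_b_mid's own z axis and vertical below 0.08 rad) and (distance of foot_c_mid from where it was at the start of the episode below 0.02 m and angle between foot_c_mid's own z axis and vertical below 0.08 rad)) or (x of foot_b_mid in the frame of tray_in between -0.045 and 0.045 m and y of foot_b_mid in the frame of tray_in between -0.045 and 0.045 m and z of foot_b_mid in the frame of tray_in below 0.03 m and angle between foot_b_mid's own z axis and vertical below 0.03 rad and (contact force between each of foot_b_c1, foot_b_c3 and tray below 0.05 N or contact force between each of foot_b_c2, foot_b_c4 and tray below 0.05 N) and linear speed of foot_b below 0.02 m/s and angular speed of foot_b below 0.1 rad/s and (distance of foot_a_mid from where it was at the start of the episode below 0.02 m and angle between foot_a_mid's own z axis and vertical below 0.08 rad) and (distance of foot_c_mid from where it was at the start of the episode below 0.02 m and angle between foot_c_mid's own z axis and vertical below 0.08 rad)) or (x of foot_c_mid in the frame of tray_in between -0.045 and 0.045 m and y of foot_c_mid in the frame of tray_in between -0.045 and 0.045 m and z of foot_c_mid in the frame of tray_in below 0.03 m and angle between foot_c_mid's own z axis and vertical below 0.03 rad and (contact force between each of foot_c_c1, foot_c_c3 and tray below 0.05 N or contact force between each of foot_c_c2, foot_c_c4 and tray below 0.05 N) and linear speed of foot_c below 0.02 m/s and angular speed of foot_c below 0.1 rad/s and (distance of foot_a_mid from where it was at the start of the episode below 0.02 m and angle between foot_a_mid's own z axis and vertical below 0.08 rad) and (distance of foot_b_mid from where it was at the start of the episode below 0.02 m and angle between foot_b_mid's own z axis and vertical below 0.08 rad)))); the robot touches nothing.
It fails at once if a foot pressed on the flat plate with more than 30 N (contact force between any of foot_a, foot_b, foot_c and flat above 30 N).
It fails at once if a foot banged down in the tray with more than 60 N (contact force between any of foot_a, foot_b, foot_c and tray above 60 N).
It fails at once if more than one foot carried or pushed away (over 30 mm) (distance of each of foot_a_mid, foot_b_mid from where it was at the start of the episode above 0.03 m or distance of each of foot_b_mid, foot_c_mid from where it was at the start of the episode above 0.03 m or distance of each of foot_a_mid, foot_c_mid from where it was at the start of the episode above 0.03 m).
It fails at once if a foot tipped over (more than 0.5 rad) (angle between any of foot_a_mid, foot_b_mid, foot_c_mid's own z axis and vertical above 0.5 rad).
It fails at once if the stem, glue bottle, bench block or ring moved by more than 25 mm (distance of any of stem, glue, block, ring_stock from where it was at the start of the episode above 0.025 m).
It also fails if it takes over 67 s, if anything falls off the work surface, if the arm or the gripper's body presses on something with over 40 N, if the wrist force passes 120 N, or if a joint passes its speed limit or range.

## Working session

There is one attempt and no reset: what is moved stays moved. The work goes in short steps, Python scripts to look and compute and a tool call to move; the robot and the scene stay as the last step left them, time stands still between calls to the robot, and variables do not carry over. Pictures are saved under pics/ and viewed, at most 10 in all, crops included, and the job is handed in when it is done.

Besides the shell and the picture viewer there is one more tool, called after "Call:" as name(argument=value, ...), one argument or row to a line, values as JSON. jog_arm: Moves the arm, as the interface text tells. Shift numbers are shares of 300 mm and turn numbers shares of 90 degrees, none past 1 either way. Its arguments: {"type":"object","properties":{"plan":{"type":"array"}},"required":["plan"]}

```bash
mkdir -p pics
cat > h.py <<'E'
import numpy as np, cv2
from scipy.spatial.transform import Rotation as R
from cell import ctrl
def world(p):
    d=p["depth"]; v,u=np.mgrid[:d.shape[0],:d.shape[1]]
    c=np.stack([(u-p["cx"])/p["fx"]*d,(v-p["cy"])/p["fy"]*d,d],-1)
    o=np.array(p["orientation"]); M=o if o.shape==(3,3) else R.from_euler('xyz',o).as_matrix()
    w=c@M.T+np.array(p["position"]); w[d==0]=np.nan; return w
def save(p,n): cv2.imwrite(n,cv2.cvtColor(p["img"],cv2.COLOR_RGB2BGR))
E
python3 - <<'E'
from h import *
s=ctrl.read_state(); print(s)
for n in("top","side"):
    p=ctrl.get_image(n); save(p,f"pics/{n}0.png"); print(n,p["position"],p["orientation"],p["fx"])
    w=world(p)
    for t in("foot_a_mid","flat","tray_in","stem","glue","block"):
        for r in ctrl.trace(p,t):
            m=r["pixels"]; q=w[m]; print(t,round(r["score"],2),np.round(r["extent"]),np.round(np.nanmedian(q,0)),np.round(np.nanmax(q[:,2])))
E
```

```text
{'clock': 0.0, 'qpos': array([ 1.06117549,  0.62935044,  0.03845758,  1.51840115, -0.02700729,
        0.99629617, -0.02001333]), 'qd': array([ 1.38960643e-04, -3.32453108e-05, -5.38398563e-05,  1.55854352e-03,
       -3.73855633e-04,  7.98325945e-04, -4.37480925e-04]), 'tau': array([-1.16331736e-03, -5.63414598e+01,  1.22581411e+00, -1.93450963e+01,
        1.10399147e-02,  1.02963770e-02,  9.73337166e-06]), 'eef_pos': array([ 278.84831101, -586.43637762,  230.37598754]), 'tool_rot': array([-3.13965624e+00,  2.96324680e-05,  4.43790180e-01]), 'force': array([-0.46236411, -0.50847597, -0.15851977]), 'torque': array([0.01667111, 0.07506226, 0.00770348]), 'gripper_force': 0.0, 'width': 85.91070895565336}
top [ 358.00402115  -52.11031518 1219.26497116] [-2.99769656  0.00405886 -1.58085196] 393.11399501098026
foot_a_mid 0.63 [320. 211.  29.  33.] [ 473. -255.   42.] 89.0
flat 0.95 [274. 201. 138.  76.] [ 518. -131.   30.] 45.0
tray_in 0.92 [128. 209.  57.  65.] [492. 332.   5.] 32.0
stem 0.57 [168. 115.  25.  26.] [765. 187.  74.] 133.0
glue 0.66 [139. 137.  15.  16.] [701. 284.  61.] 95.0
block 0.91 [380. 166.  32.  30.] [ 611. -457.   22.] 41.0
side [  135.77574671 -1093.86091674   933.51755218] [-2.24675272  0.003208   -0.35165607] 473.46644265745005
foot_a_mid 0.62 [266. 242.  27.  30.] [ 473. -267.   42.] 87.0
flat 0.69 [286. 226.  73. 112.] [ 562. -245.   30.] 558.0
stem 0.71 [298. 135.  19.  38.] [768. 183.  66.] 132.0
stem 0.36 [271. 130.  10.  22.] [704. 280.  46.] 95.0
glue 0.74 [272. 130.   6.  22.] [704. 280.  45.] 95.0
glue 0.17 [299. 135.  16.  36.] [768. 183.  68.] 132.0
block 0.78 [349. 295.  41.  39.] [ 604. -472.   21.] 36.0
```

Run:
```python
import cv2
a=cv2.imread("pics/top0.png")[80:280,80:420]; cv2.imwrite("pics/top0c.png",cv2.resize(a,(800,470),interpolation=cv2.INTER_CUBIC))
```

```text
(no output)
```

View pics/top0c.png

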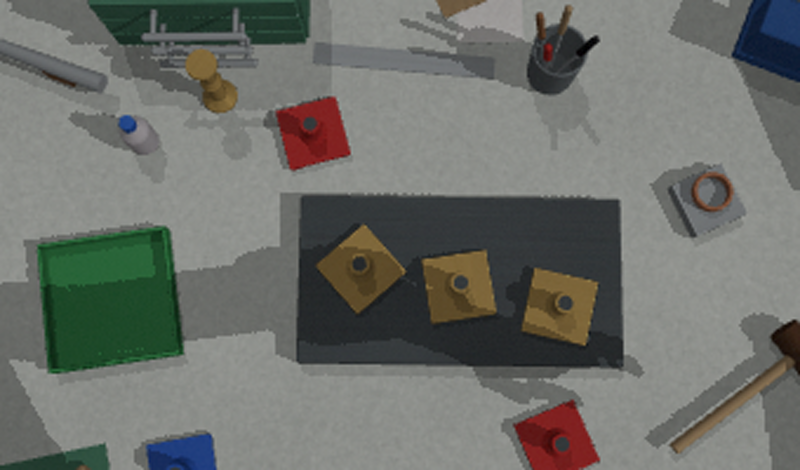

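View pics/side0.png

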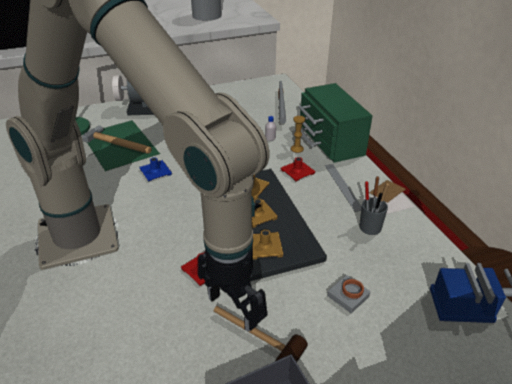

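Top crop: three brass feet on the dark plate at crop (360,268), (460,287) and (562,305), which are full-image (233,194), (275,202) and (319,210). The same shapes in red and blue stand off the plate on the table, so they are look-alikes. The green tray is at crop (110,300). Next I measure the brass feet.

```bash
cat >> h.py <<'E'
def feet(p,seeds=((233,194),(275,202),(319,210))):
    w=world(p); hsv=cv2.cvtColor(p["img"],cv2.COLOR_RGB2HSV); out=[]
    br=(hsv[...,0]>10)&(hsv[...,0]<32)&(hsv[...,1]>90)
    for u,v in seeds:
        c=w[v-28:v+28,u-28:u+28].reshape(-1,3); b=br[v-28:v+28,u-28:u+28].ravel()
        f=c[b&(c[:,2]>36)&(c[:,2]<48)]
        t=c[(c[:,2]>74)&(c[:,2]<92)]
        g=w[v-3:v+4,u-3:u+4].reshape(-1,3); f0=np.nanmedian(g,0)[:2]
        f=f[np.linalg.norm(f[:,:2]-f0,axis=1)<66]; t=t[np.linalg.norm(t[:,:2]-f0,axis=1)<45]
        r=cv2.minAreaRect(f[:,:2].astype(np.float32)); out.append((r,t.mean(0),len(t),np.median(f[:,2])))
    return out
E
python3 - <<'E'
from h import *
p=ctrl.get_image("top")
for r,t,n,z in feet(p): print(np.round(r[0],1),np.round(r[1],1),round(r[2],1),"boss",np.round(t,1),n,"z",round(z,1))
w=world(p); 
m=ctrl.trace(p,"flat")[0]["pixels"]; q=w[m]; q=q[(q[:,2]>20)&(q[:,2]<36)]; r=cv2.minAreaRect(q[:,:2].astype(np.float32)); print("flat",r)
m=ctrl.trace(p,"tray_in")[0]["pixels"]; q=w[m]; q=q[(q[:,2]>20)&(q[:,2]<36)]; r=cv2.minAreaRect(q[:,:2].astype(np.float32)); print("tray rim",r,np.median(q[:,2]))
E
```

```text
[524.8  -2.2] [83.9 83.8] 40.9 boss [524.9  -2.2  81.6] 61 z 42.1
[ 500.7 -127.5] [84.1 83.6] 8.3 boss [ 500.1 -127.1   82.4] 63 z 42.0
[ 474.1 -256. ] [84.  84.8] 76.0 boss [ 473.5 -256.1   82.1] 63 z 42.3
flat ((510.9617919921875, -130.02879333496094), (419.7799987792969, 220.24659729003906), 88.74748992919922)
tray rim ((491.411376953125, 328.0099792480469), (170.31089782714844, 171.38040161132812), 7.5420308113098145) 25.14155675634811
```

Call:
jog_arm(
  plan=[
    {"tx":0.9,"ty":-0.6,"tz":0,"wz":0.2827,"claw":1},
    {"tx":0.9,"ty":-0.6,"tz":0,"wz":0.2827,"claw":1},
    {"tx":0.9,"ty":-0.6,"tz":0,"wz":0.2827,"claw":1},
    {"tx":0.9,"ty":-0.6,"tz":0,"wz":0.2827,"claw":1},
    {"tx":0.9,"ty":-0.6,"tz":0,"wz":0.2827,"claw":1},
    {"tx":0.9,"ty":-0.6,"tz":0,"wz":0.2827,"claw":1},
    {"tx":0.9,"ty":-0.6,"tz":0,"wz":0.2827,"claw":1},
    {"tx":0.9,"ty":-0.6,"tz":0,"wz":0.2827,"claw":1},
    {"tx":0.9,"ty":-0.6,"tz":0,"wz":0.2827,"claw":1},
    {"tx":0.9,"ty":-0.6,"tz":0,"wz":0.2827,"claw":1},
  ],
)

```text
invalid input at $.plan[0]: expected keys tx, ty, tz, wx, wy, wz, claw
```

Call:
jog_arm(
  plan=[
    {"tx":0.9,"ty":-0.6,"tz":0,"wx":0,"wy":0,"wz":0.2827,"claw":1},
    {"tx":0.9,"ty":-0.6,"tz":0,"wx":0,"wy":0,"wz":0.2827,"claw":1},
    {"tx":0.9,"ty":-0.6,"tz":0,"wx":0,"wy":0,"wz":0.2827,"claw":1},
    {"tx":0.9,"ty":-0.6,"tz":0,"wx":0,"wy":0,"wz":0.2827,"claw":1},
    {"tx":0.9,"ty":-0.6,"tz":0,"wx":0,"wy":0,"wz":0.2827,"claw":1},
    {"tx":0.9,"ty":-0.6,"tz":0,"wx":0,"wy":0,"wz":0.2827,"claw":1},
    {"tx":0.9,"ty":-0.6,"tz":0,"wx":0,"wy":0,"wz":0.2827,"claw":1},
    {"tx":0.9,"ty":-0.6,"tz":0,"wx":0,"wy":0,"wz":0.2827,"claw":1},
    {"tx":0.9,"ty":-0.6,"tz":0,"wx":0,"wy":0,"wz":0.2827,"claw":1},
  ],
)

```text
clock: 1.75
eef_pos: [445.9, -308.5, 231.5]
tool_rot: [3.141, -0.0, 0.001]
force: [-0.6, -0.7, 0.7]
width: -0.0
gripper_force: 0.0
```

Call:
jog_arm(
  plan=[
    {"tx":0.231,"ty":-0.258,"tz":0.1,"wx":0,"wy":0,"wz":0,"claw":1},
    {"tx":0.231,"ty":-0.258,"tz":0.2,"wx":0,"wy":0,"wz":0,"claw":1},
    {"tx":0.231,"ty":-0.258,"tz":0.3,"wx":0,"wy":0,"wz":0,"claw":1},
    {"tx":0.231,"ty":-0.258,"tz":0.45,"wx":0,"wy":0,"wz":0,"claw":1},
    {"tx":0.231,"ty":-0.258,"tz":0.55,"wx":0,"wy":0,"wz":0,"claw":1},
    {"tx":0.231,"ty":-0.258,"tz":0.61,"wx":0,"wy":0,"wz":0,"claw":1},
    {"tx":0.231,"ty":-0.258,"tz":0.61,"wx":0,"wy":0,"wz":0,"claw":1},
    {"tx":0.231,"ty":-0.258,"tz":0.61,"wx":0,"wy":0,"wz":0,"claw":1},
  ],
)

```text
clock: 2.55
eef_pos: [514.6, -232.9, 48.6]
tool_rot: [3.141, 0.0, -0.003]
force: [0.5, -0.6, -0.6]
width: 0.1
gripper_force: 0.0
```

Call:
jog_arm(
  plan=[
    {"tx":0,"ty":0,"tz":0.008,"wx":0,"wy":0,"wz":0,"claw":1},
    {"tx":0,"ty":0,"tz":0.014,"wx":0,"wy":0,"wz":0,"claw":1},
    {"tx":0,"ty":0,"tz":0.016,"wx":0,"wy":0,"wz":0,"claw":1},
    {"tx":0,"ty":0,"tz":0.017,"wx":0,"wy":0,"wz":0,"claw":1},
    {"tx":0,"ty":0,"tz":0.017,"wx":0,"wy":0,"wz":0,"claw":1},
  ],
)

```text
clock: 3.05
eef_pos: [515.2, -231.1, 43.5]
tool_rot: [3.141, -0.0, -0.0]
force: [0.0, 0.0, 0.1]
width: -0.0
gripper_force: 0.0
```

Call:
jog_arm(
  plan=[
    {"tx":0,"ty":0,"tz":0.002,"wx":0,"wy":0,"wz":0,"claw":1},
    {"tx":0,"ty":0,"tz":0.002,"wx":0,"wy":0,"wz":0,"claw":1},
  ],
)

```text
clock: 3.25
eef_pos: [515.0, -231.1, 42.6]
tool_rot: [-3.142, -0.0, -0.0]
force: [0.8, -0.4, 0.2]
width: -0.3
gripper_force: 0.0
```

Call:
jog_arm(
  plan=[
    {"tx":0,"ty":0,"tz":0.0015,"wx":0,"wy":0,"wz":0,"claw":1},
    {"tx":0,"ty":0,"tz":0.0015,"wx":0,"wy":0,"wz":0,"claw":1},
  ],
)

```text
clock: 3.45
eef_pos: [515.0, -231.1, 42.1]
tool_rot: [-3.142, 0.0, -0.0]
force: [-0.1, 0.4, -0.8]
width: -0.0
gripper_force: 0.0
```

Call:
jog_arm(
  plan=[
    {"tx":0,"ty":0,"tz":0.0015,"wx":0,"wy":0,"wz":0,"claw":1},
    {"tx":0,"ty":0,"tz":0.0015,"wx":0,"wy":0,"wz":0,"claw":1},
    {"tx":0,"ty":0,"tz":0.0015,"wx":0,"wy":0,"wz":0,"claw":1},
  ],
)

```text
clock: 3.75
eef_pos: [515.0, -231.2, 41.9]
tool_rot: [3.142, -0.0, -0.0]
force: [0.0, 0.9, 3.5]
width: -0.3
gripper_force: 1.4
```

Call:
jog_arm(
  plan=[
    {"tx":0,"ty":0,"tz":0.001,"wx":0,"wy":0,"wz":0,"claw":1},
    {"tx":0,"ty":0,"tz":0.001,"wx":0,"wy":0,"wz":0,"claw":1},
    {"tx":0,"ty":0,"tz":0.001,"wx":0,"wy":0,"wz":0,"claw":1},
  ],
)

```text
clock: 4.05
eef_pos: [515.0, -231.2, 41.7]
tool_rot: [-3.142, -0.0, -0.0]
force: [-1.4, 1.2, 6.0]
width: -0.0
gripper_force: 2.6
```

Call:
jog_arm(
  plan=[
    {"tx":0,"ty":0,"tz":-0.03,"wx":0,"wy":0,"wz":0,"claw":1},
    {"tx":0.01,"ty":0.11,"tz":-0.03,"wx":0,"wy":0,"wz":0,"claw":1},
    {"tx":-0.054,"ty":0.22,"tz":-0.03,"wx":0,"wy":0,"wz":0,"claw":1},
    {"tx":-0.054,"ty":0.22,"tz":-0.02,"wx":0,"wy":0,"wz":0,"claw":1},
    {"tx":-0.054,"ty":0.22,"tz":-0.008,"wx":0,"wy":0,"wz":0,"claw":1},
    {"tx":-0.054,"ty":0.22,"tz":-0.004,"wx":0,"wy":0,"wz":0,"claw":1},
    {"tx":-0.054,"ty":0.22,"tz":-0.002,"wx":0,"wy":0,"wz":0,"claw":1},
    {"tx":-0.054,"ty":0.22,"tz":0,"wx":0,"wy":0,"wz":0,"claw":1},
    {"tx":-0.054,"ty":0.22,"tz":0,"wx":0,"wy":0,"wz":0,"claw":1},
    {"tx":-0.054,"ty":0.22,"tz":0,"wx":0,"wy":0,"wz":0,"claw":1},
  ],
)

```text
clock: 5.05
eef_pos: [499.3, -295.7, 41.8]
tool_rot: [-3.14, -0.0, 0.001]
force: [-0.2, 3.4, 5.5]
width: -0.1
gripper_force: 2.5
```

Call:
jog_arm(
  plan=[
    {"tx":0,"ty":0,"tz":-0.16,"wx":0,"wy":0,"wz":0,"claw":1},
    {"tx":0.04,"ty":-0.14,"tz":-0.18,"wx":0,"wy":0,"wz":0,"claw":1},
    {"tx":0.1,"ty":-0.29,"tz":-0.18,"wx":0,"wy":0,"wz":0,"claw":1},
    {"tx":0.134,"ty":-0.43,"tz":-0.17,"wx":0,"wy":0,"wz":0,"claw":1},
    {"tx":0.134,"ty":-0.471,"tz":-0.12,"wx":0,"wy":0,"wz":0,"claw":1},
    {"tx":0.134,"ty":-0.471,"tz":-0.05,"wx":0,"wy":0,"wz":0,"claw":1},
    {"tx":0.134,"ty":-0.471,"tz":-0.02,"wx":0,"wy":0,"wz":0,"claw":1},
    {"tx":0.134,"ty":-0.471,"tz":-0.008,"wx":0,"wy":0,"wz":0,"claw":1},
    {"tx":0.134,"ty":-0.471,"tz":-0.005,"wx":0,"wy":0,"wz":0,"claw":1},
    {"tx":0.134,"ty":-0.471,"tz":-0.002,"wx":0,"wy":0,"wz":0,"claw":1},
    {"tx":0.134,"ty":-0.471,"tz":0,"wx":0,"wy":0,"wz":0,"claw":1},
    {"tx":0.134,"ty":-0.471,"tz":0,"wx":0,"wy":0,"wz":0,"claw":1},
  ],
)

```text
clock: 6.25
eef_pos: [539.4, -156.5, 42.0]
tool_rot: [3.141, -0.001, -0.001]
force: [0.3, -0.5, 0.7]
width: -0.1
gripper_force: 0.4
```

Call:
jog_arm(
  plan=[
    {"tx":0,"ty":0,"tz":0,"wx":0,"wy":0,"wz":0,"claw":1},
    {"tx":0,"ty":0,"tz":0,"wx":0,"wy":0,"wz":0,"claw":1},
  ],
)

```text
clock: 6.45
eef_pos: [539.4, -156.4, 41.9]
tool_rot: [3.141, -0.001, -0.001]
force: [-0.0, -1.6, 3.1]
width: 0.0
gripper_force: 1.3
```

Call:
jog_arm(
  plan=[
    {"tx":0,"ty":0,"tz":0.001,"wx":0,"wy":0,"wz":0,"claw":1},
    {"tx":0,"ty":0,"tz":0.001,"wx":0,"wy":0,"wz":0,"claw":1},
    {"tx":0,"ty":0,"tz":0.001,"wx":0,"wy":0,"wz":0,"claw":1},
  ],
)

```text
clock: 6.75
eef_pos: [539.5, -156.4, 41.7]
tool_rot: [3.141, -0.001, -0.001]
force: [-0.6, -0.6, 5.4]
width: -0.2
gripper_force: 2.8
```

Call:
jog_arm(
  plan=[
    {"tx":0,"ty":0,"tz":-0.03,"wx":0,"wy":0,"wz":0,"claw":1},
    {"tx":0.015,"ty":-0.11,"tz":-0.03,"wx":0,"wy":0,"wz":0,"claw":1},
    {"tx":-0.033,"ty":-0.224,"tz":-0.03,"wx":0,"wy":0,"wz":0,"claw":1},
    {"tx":-0.033,"ty":-0.224,"tz":-0.02,"wx":0,"wy":0,"wz":0,"claw":1},
    {"tx":-0.033,"ty":-0.224,"tz":-0.01,"wx":0,"wy":0,"wz":0,"claw":1},
    {"tx":-0.033,"ty":-0.224,"tz":-0.006,"wx":0,"wy":0,"wz":0,"claw":1},
    {"tx":-0.033,"ty":-0.224,"tz":-0.003,"wx":0,"wy":0,"wz":0,"claw":1},
    {"tx":-0.033,"ty":-0.224,"tz":-0.001,"wx":0,"wy":0,"wz":0,"claw":1},
    {"tx":-0.033,"ty":-0.224,"tz":0,"wx":0,"wy":0,"wz":0,"claw":1},
    {"tx":-0.033,"ty":-0.224,"tz":0,"wx":0,"wy":0,"wz":0,"claw":1},
    {"tx":-0.033,"ty":-0.224,"tz":0,"wx":0,"wy":0,"wz":0,"claw":1},
  ],
)

```text
clock: 7.85
eef_pos: [529.4, -90.0, 41.7]
tool_rot: [3.141, -0.001, -0.002]
force: [-2.3, -1.2, 5.6]
width: 0.1
gripper_force: 2.8
```

Call:
jog_arm(
  plan=[
    {"tx":0,"ty":0,"tz":-0.16,"wx":0,"wy":0,"wz":0,"claw":1},
    {"tx":0.07,"ty":-0.13,"tz":-0.18,"wx":0,"wy":0,"wz":0,"claw":1},
    {"tx":0.146,"ty":-0.277,"tz":-0.17,"wx":0,"wy":0,"wz":0,"claw":1},
    {"tx":0.146,"ty":-0.277,"tz":-0.1,"wx":0,"wy":0,"wz":0,"claw":1},
    {"tx":0.146,"ty":-0.277,"tz":-0.04,"wx":0,"wy":0,"wz":0,"claw":1},
    {"tx":0.146,"ty":-0.277,"tz":-0.02,"wx":0,"wy":0,"wz":0,"claw":1},
    {"tx":0.146,"ty":-0.277,"tz":-0.01,"wx":0,"wy":0,"wz":0,"claw":1},
    {"tx":0.146,"ty":-0.277,"tz":-0.006,"wx":0,"wy":0,"wz":0,"claw":1},
    {"tx":0.146,"ty":-0.277,"tz":-0.003,"wx":0,"wy":0,"wz":0,"claw":1},
    {"tx":0.146,"ty":-0.277,"tz":0,"wx":0,"wy":0,"wz":0,"claw":1},
    {"tx":0.146,"ty":-0.277,"tz":0,"wx":0,"wy":0,"wz":0,"claw":1},
    {"tx":0.146,"ty":-0.277,"tz":0,"wx":0,"wy":0,"wz":0,"claw":1},
  ],
)

```text
clock: 9.05
eef_pos: [573.5, -5.8, 41.6]
tool_rot: [3.141, -0.001, -0.0]
force: [-0.0, -0.5, 0.5]
width: 0.1
gripper_force: 0.5
```

Call:
jog_arm(
  plan=[
    {"tx":0,"ty":0,"tz":0.0015,"wx":0,"wy":0,"wz":0,"claw":1},
    {"tx":0,"ty":0,"tz":0.0015,"wx":0,"wy":0,"wz":0,"claw":1},
    {"tx":0,"ty":0,"tz":0.0015,"wx":0,"wy":0,"wz":0,"claw":1},
  ],
)

```text
clock: 9.35
eef_pos: [573.3, -5.6, 40.8]
tool_rot: [3.142, -0.001, -0.0]
force: [0.9, -1.5, 1.8]
width: 0.4
gripper_force: 0.6
```

Corner A-P4 gives at low force. I keep pressing gently until it bears.

Call:
jog_arm(
  plan=[
    {"tx":0,"ty":0,"tz":0.002,"wx":0,"wy":0,"wz":0,"claw":1},
    {"tx":0,"ty":0,"tz":0.003,"wx":0,"wy":0,"wz":0,"claw":1},
    {"tx":0,"ty":0,"tz":0.003,"wx":0,"wy":0,"wz":0,"claw":1},
    {"tx":0,"ty":0,"tz":0.003,"wx":0,"wy":0,"wz":0,"claw":1},
  ],
)

```text
clock: 9.75
eef_pos: [573.3, -5.5, 39.9]
tool_rot: [-3.142, -0.001, -0.0]
force: [1.8, -0.6, 1.1]
width: -0.0
gripper_force: 0.9
```

Call:
jog_arm(
  plan=[
    {"tx":0,"ty":0,"tz":0.0015,"wx":0,"wy":0,"wz":0,"claw":1},
    {"tx":0,"ty":0,"tz":0.0015,"wx":0,"wy":0,"wz":0,"claw":1},
    {"tx":0,"ty":0,"tz":0.0015,"wx":0,"wy":0,"wz":0,"claw":1},
  ],
)

```text
clock: 10.05
eef_pos: [573.3, -5.5, 39.5]
tool_rot: [-3.141, -0.001, -0.0]
force: [0.7, -0.1, 3.9]
width: -0.1
gripper_force: 2.1
```

Call:
jog_arm(
  plan=[
    {"tx":0,"ty":0,"tz":0.001,"wx":0,"wy":0,"wz":0,"claw":1},
    {"tx":0,"ty":0,"tz":0.001,"wx":0,"wy":0,"wz":0,"claw":1},
    {"tx":0,"ty":0,"tz":0.001,"wx":0,"wy":0,"wz":0,"claw":1},
    {"tx":0,"ty":0,"tz":0.001,"wx":0,"wy":0,"wz":0,"claw":1},
  ],
)

```text
clock: 10.45
eef_pos: [573.3, -5.5, 39.4]
tool_rot: [-3.141, -0.001, -0.0]
force: [1.1, -0.3, 6.3]
width: 0.4
gripper_force: 3.0
```

Foot A is the rocker: it yielded 2.4 mm at under 2 N, then bore. The two corners I pressed on each of B and C were firm. Next I rise and open over A's boss.

Call:
jog_arm(
  plan=[
    {"tx":0,"ty":0,"tz":-0.01,"wx":0,"wy":0,"wz":0,"claw":1},
    {"tx":0,"ty":0,"tz":-0.05,"wx":0,"wy":0,"wz":0,"claw":1},
    {"tx":0,"ty":0,"tz":-0.2,"wx":0,"wy":0,"wz":0,"claw":1},
    {"tx":0,"ty":0,"tz":-0.27,"wx":0,"wy":0,"wz":0,"claw":0},
    {"tx":-0.16,"ty":-0.011,"tz":-0.3,"wx":0,"wy":0,"wz":0,"claw":0},
    {"tx":-0.16,"ty":-0.011,"tz":-0.3,"wx":0,"wy":0,"wz":0,"claw":0},
    {"tx":-0.16,"ty":-0.011,"tz":-0.3,"wx":0,"wy":0,"wz":0,"claw":0},
    {"tx":-0.16,"ty":-0.011,"tz":-0.3,"wx":0,"wy":0,"wz":0,"claw":0},
    {"tx":-0.16,"ty":-0.011,"tz":-0.3,"wx":0,"wy":0,"wz":0,"claw":0},
  ],
)

```text
clock: 11.35
eef_pos: [525.9, -2.3, 128.9]
tool_rot: [3.142, -0.001, -0.0]
force: [-0.4, -0.2, 0.3]
width: 84.7
gripper_force: 0.0
```

Run:
```python
from h import *
p=ctrl.get_image("side"); a=p["img"][120:320,180:400]; save({"img":cv2.resize(a,None,fx=3,fy=3,interpolation=cv2.INTER_CUBIC)},"pics/s1.png")
p=ctrl.get_image("top"); w=world(p); c=w[150:240,200:350].reshape(-1,3); hs=cv2.cvtColor(p["img"],cv2.COLOR_RGB2HSV)[150:240,200:350].reshape(-1,3)
f=c[(hs[:,0]>10)&(hs[:,0]<32)&(hs[:,1]>90)&(c[:,2]>36)&(c[:,2]<48)&(c[:,1]>-66)&(c[:,1]<60)]
print(len(f)); print(cv2.minAreaRect(f[:,:2].astype(np.float32)) if len(f)>20 else 0)
```

```text
160
((509.0009460449219, -24.42755126953125), (29.5205078125, 68.06696319580078), 41.1407470703125)
```

View pics/s1.png

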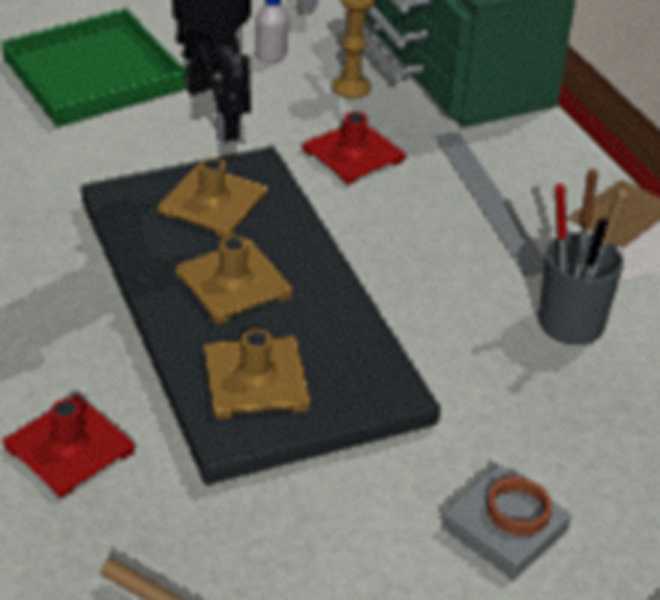

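The side crop shows all three brass feet standing level, A at (213,195) with the open gripper above it. I descend and grip its boss.

Call:
jog_arm(
  plan=[
    {"tx":0,"ty":0,"tz":0.1,"wx":0,"wy":0,"wz":0,"claw":0},
    {"tx":0,"ty":0,"tz":0.2,"wx":0,"wy":0,"wz":0,"claw":0},
    {"tx":0,"ty":0,"tz":0.24,"wx":0,"wy":0,"wz":0,"claw":0},
    {"tx":0,"ty":0,"tz":0.253,"wx":0,"wy":0,"wz":0,"claw":0},
    {"tx":0,"ty":0,"tz":0.253,"wx":0,"wy":0,"wz":0,"claw":0},
    {"tx":0,"ty":0,"tz":0.253,"wx":0,"wy":0,"wz":0,"claw":0},
  ],
)

```text
clock: 12.05
eef_pos: [525.8, -2.4, 54.0]
tool_rot: [3.142, -0.002, -0.0]
force: [-1.0, -0.8, 0.1]
width: 85.4
gripper_force: 0.0
```

Call:
jog_arm(
  plan=[
    {"tx":0,"ty":0,"tz":0,"wx":0,"wy":0,"wz":0,"claw":1},
    {"tx":0,"ty":0,"tz":0,"wx":0,"wy":0,"wz":0,"claw":1},
    {"tx":0,"ty":0,"tz":0,"wx":0,"wy":0,"wz":0,"claw":1},
    {"tx":0,"ty":0,"tz":0,"wx":0,"wy":0,"wz":0,"claw":1},
    {"tx":0,"ty":0,"tz":0,"wx":0,"wy":0,"wz":0,"claw":1},
    {"tx":0,"ty":0,"tz":0,"wx":0,"wy":0,"wz":0,"claw":1},
    {"tx":0,"ty":0,"tz":0,"wx":0,"wy":0,"wz":0,"claw":1},
    {"tx":0,"ty":0,"tz":0,"wx":0,"wy":0,"wz":0,"claw":1},
  ],
)

```text
clock: 12.85
eef_pos: [525.2, -2.1, 53.5]
tool_rot: [-3.141, -0.0, -0.0]
force: [-1.2, 1.1, 6.4]
width: 24.3
gripper_force: 58.5
```

Call:
jog_arm(
  plan=[
    {"tx":0,"ty":0,"tz":-0.02,"wx":0,"wy":0,"wz":0,"claw":1},
    {"tx":0,"ty":0,"tz":-0.06,"wx":0,"wy":0,"wz":0,"claw":1},
    {"tx":0,"ty":0,"tz":-0.12,"wx":0,"wy":0,"wz":0,"claw":1},
    {"tx":0,"ty":0,"tz":-0.2,"wx":0,"wy":0,"wz":0,"claw":1},
    {"tx":0,"ty":0,"tz":-0.26,"wx":0,"wy":0,"wz":0,"claw":1},
    {"tx":0,"ty":0,"tz":-0.3,"wx":0,"wy":0,"wz":0,"claw":1},
    {"tx":0,"ty":0,"tz":-0.3,"wx":0,"wy":0,"wz":0,"claw":1},
    {"tx":0,"ty":0,"tz":-0.3,"wx":0,"wy":0,"wz":0,"claw":1},
  ],
)

```text
clock: 13.65
eef_pos: [524.5, -2.2, 142.9]
tool_rot: [-3.142, 0.001, -0.0]
force: [0.2, 0.7, -5.5]
width: 24.6
gripper_force: 59.1
```

Call:
jog_arm(
  plan=[
    {"tx":-0.01,"ty":-0.1,"tz":0,"wx":0,"wy":0,"wz":0.05,"claw":1},
    {"tx":-0.02,"ty":-0.22,"tz":0,"wx":0,"wy":0,"wz":0.1,"claw":1},
    {"tx":-0.04,"ty":-0.35,"tz":0,"wx":0,"wy":0,"wz":0.16,"claw":1},
    {"tx":-0.06,"ty":-0.48,"tz":0,"wx":0,"wy":0,"wz":0.22,"claw":1},
    {"tx":-0.08,"ty":-0.61,"tz":0,"wx":0,"wy":0,"wz":0.28,"claw":1},
    {"tx":-0.09,"ty":-0.74,"tz":0,"wx":0,"wy":0,"wz":0.33,"claw":1},
    {"tx":-0.1,"ty":-0.86,"tz":0,"wx":0,"wy":0,"wz":0.371,"claw":1},
    {"tx":-0.111,"ty":-0.94,"tz":0,"wx":0,"wy":0,"wz":0.371,"claw":1},
    {"tx":-0.111,"ty":-1,"tz":0,"wx":0,"wy":0,"wz":0.371,"claw":1},
    {"tx":-0.111,"ty":-1,"tz":0,"wx":0,"wy":0,"wz":0.371,"claw":1},
    {"tx":-0.111,"ty":-1,"tz":0,"wx":0,"wy":0,"wz":0.371,"claw":1},
  ],
)

```text
clock: 14.75
eef_pos: [491.7, 296.5, 142.4]
tool_rot: [3.14, -0.0, -0.583]
force: [0.3, -0.7, -3.2]
width: 24.6
gripper_force: 59.7
```

Run:
```python
from h import *
s=ctrl.read_state(); print(s["eef_pos"],s["tool_rot"])
p=ctrl.get_image("side"); a=p["img"][60:240,130:330]; save({"img":cv2.resize(a,None,fx=3,fy=3,interpolation=cv2.INTER_CUBIC)},"pics/s2.png")
M=R.from_euler('xyz',s["tool_rot"]).as_matrix(); print(M.T@(np.array([491.4,328,s["eef_pos"][2]])-s["eef_pos"])/300)
```

```text
[491.66420147 296.52706201 142.38157665] [ 3.13950627e+00 -3.35938604e-04 -5.83360571e-01]
[-0.05852267 -0.08707409 -0.00020133]
```

View pics/s2.png

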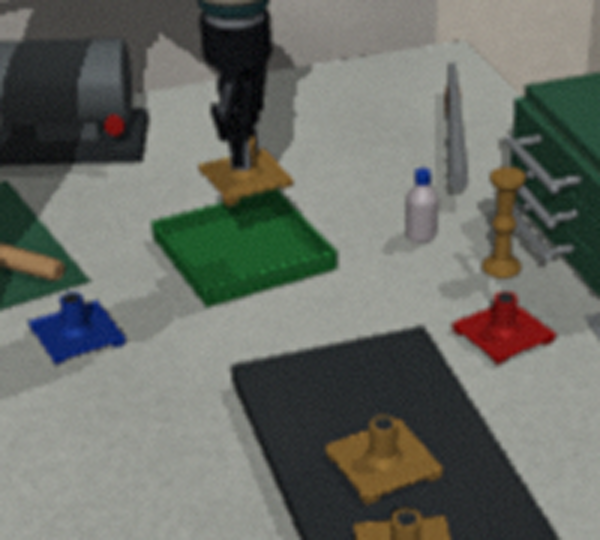

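The side crop shows foot A held level at (247,175) above the tray at (245,245). Next I centre it and lower it.

Call:
jog_arm(
  plan=[
    {"tx":-0.058,"ty":-0.087,"tz":0,"wx":0,"wy":0,"wz":0,"claw":1},
    {"tx":-0.058,"ty":-0.087,"tz":0.08,"wx":0,"wy":0,"wz":0,"claw":1},
    {"tx":-0.058,"ty":-0.087,"tz":0.17,"wx":0,"wy":0,"wz":0,"claw":1},
    {"tx":-0.058,"ty":-0.087,"tz":0.25,"wx":0,"wy":0,"wz":0,"claw":1},
    {"tx":-0.058,"ty":-0.087,"tz":0.31,"wx":0,"wy":0,"wz":0,"claw":1},
    {"tx":-0.058,"ty":-0.087,"tz":0.34,"wx":0,"wy":0,"wz":0,"claw":1},
    {"tx":-0.058,"ty":-0.087,"tz":0.36,"wx":0,"wy":0,"wz":0,"claw":1},
    {"tx":-0.058,"ty":-0.087,"tz":0.36,"wx":0,"wy":0,"wz":0,"claw":1},
    {"tx":-0.058,"ty":-0.087,"tz":0.36,"wx":0,"wy":0,"wz":0,"claw":1},
  ],
)

```text
clock: 15.7
eef_pos: [492.4, 329.0, 35.9]
tool_rot: [-3.14, -0.001, -0.584]
force: [0.4, -0.1, -4.9]
width: 24.1
gripper_force: 60.2
```

Call:
jog_arm(
  plan=[
    {"tx":0,"ty":0,"tz":0.005,"wx":0,"wy":0,"wz":0,"claw":1},
    {"tx":0,"ty":0,"tz":0.01,"wx":0,"wy":0,"wz":0,"claw":1},
    {"tx":0,"ty":0,"tz":0.014,"wx":0,"wy":0,"wz":0,"claw":1},
    {"tx":0,"ty":0,"tz":0.014,"wx":0,"wy":0,"wz":0,"claw":1},
    {"tx":0,"ty":0,"tz":0.014,"wx":0,"wy":0,"wz":0,"claw":1},
  ],
)

```text
clock: 16.2
eef_pos: [491.6, 329.2, 31.0]
tool_rot: [-3.141, -0.0, -0.583]
force: [-0.4, 0.7, -5.8]
width: 24.9
gripper_force: 60.2
```

Call:
jog_arm(
  plan=[
    {"tx":0,"ty":0,"tz":0.003,"wx":0,"wy":0,"wz":0,"claw":1},
    {"tx":0,"ty":0,"tz":0.005,"wx":0,"wy":0,"wz":0,"claw":1},
    {"tx":0,"ty":0,"tz":0.005,"wx":0,"wy":0,"wz":0,"claw":1},
    {"tx":0,"ty":0,"tz":0.005,"wx":0,"wy":0,"wz":0,"claw":1},
  ],
)

```text
clock: 16.6
eef_pos: [491.6, 329.1, 29.4]
tool_rot: [3.142, -0.0, -0.583]
force: [0.4, 0.0, -4.7]
width: 24.5
gripper_force: 60.2
```

Call:
jog_arm(
  plan=[
    {"tx":0,"ty":0,"tz":0.002,"wx":0,"wy":0,"wz":0,"claw":1},
    {"tx":0,"ty":0,"tz":0.002,"wx":0,"wy":0,"wz":0,"claw":1},
    {"tx":0,"ty":0,"tz":0.002,"wx":0,"wy":0,"wz":0,"claw":1},
  ],
)

```text
clock: 16.9
eef_pos: [491.7, 329.1, 29.0]
tool_rot: [-3.141, -0.0, -0.583]
force: [-0.1, 0.2, -2.9]
width: 24.4
gripper_force: 60.4
```

Call:
jog_arm(
  plan=[
    {"tx":0,"ty":0,"tz":0.0015,"wx":0,"wy":0,"wz":0,"claw":1},
    {"tx":0,"ty":0,"tz":0.0015,"wx":0,"wy":0,"wz":0,"claw":1},
    {"tx":0,"ty":0,"tz":0.0015,"wx":0,"wy":0,"wz":0,"claw":1},
  ],
)

```text
clock: 17.2
eef_pos: [491.7, 329.1, 28.9]
tool_rot: [-3.141, -0.0, -0.583]
force: [-1.2, -0.5, 4.7]
width: 24.5
gripper_force: 60.7
```

Seated. I release, then rise straight up once the fingers are open.

Call:
jog_arm(
  plan=[
    {"tx":0,"ty":0,"tz":-0.001,"wx":0,"wy":0,"wz":0,"claw":0.6},
    {"tx":0,"ty":0,"tz":-0.001,"wx":0,"wy":0,"wz":0,"claw":0.3},
    {"tx":0,"ty":0,"tz":-0.001,"wx":0,"wy":0,"wz":0,"claw":0},
    {"tx":0,"ty":0,"tz":-0.001,"wx":0,"wy":0,"wz":0,"claw":0},
    {"tx":0,"ty":0,"tz":-0.001,"wx":0,"wy":0,"wz":0,"claw":0},
    {"tx":0,"ty":0,"tz":-0.001,"wx":0,"wy":0,"wz":0,"claw":0},
    {"tx":0,"ty":0,"tz":-0.001,"wx":0,"wy":0,"wz":0,"claw":0},
  ],
)

```text
clock: 17.9
eef_pos: [491.6, 329.1, 28.7]
tool_rot: [-3.142, -0.0, -0.583]
force: [-0.3, -0.1, 0.2]
width: 85.3
gripper_force: 0.0
```

Call:
jog_arm(
  plan=[
    {"tx":0,"ty":0,"tz":-0.02,"wx":0,"wy":0,"wz":0,"claw":0},
    {"tx":0,"ty":0,"tz":-0.07,"wx":0,"wy":0,"wz":0,"claw":0},
    {"tx":0,"ty":0,"tz":-0.2,"wx":0,"wy":0,"wz":0,"claw":0},
    {"tx":0,"ty":0,"tz":-0.35,"wx":0,"wy":0,"wz":0,"claw":0},
    {"tx":0,"ty":0,"tz":-0.5,"wx":0,"wy":0,"wz":0,"claw":0},
    {"tx":-0.3,"ty":0,"tz":-0.6,"wx":0,"wy":0,"wz":0,"claw":0},
    {"tx":-0.3,"ty":0,"tz":-0.6,"wx":0,"wy":0,"wz":0,"claw":0},
    {"tx":-0.3,"ty":0,"tz":-0.6,"wx":0,"wy":0,"wz":0,"claw":0},
    {"tx":-0.3,"ty":0,"tz":-0.6,"wx":0,"wy":0,"wz":0,"claw":0},
  ],
)

```text
clock: 18.8
eef_pos: [415.7, 379.8, 210.2]
tool_rot: [-3.139, -0.0, -0.58]
force: [0.3, -0.1, 0.5]
width: 85.2
gripper_force: 0.0
```

Run:
```python
from h import *
s=ctrl.read_state(); print(s["clock"],s["eef_pos"],s["force"])
p=ctrl.get_image("side"); a=p["img"][60:240,130:330]; save({"img":cv2.resize(a,None,fx=3,fy=3,interpolation=cv2.INTER_CUBIC)},"pics/s3.png")
w=world(p); hs=cv2.cvtColor(p["img"],cv2.COLOR_RGB2HSV)
b=(hs[...,0]>10)&(hs[...,0]<32)&(hs[...,1]>90)&(np.hypot(w[...,0]-491,w[...,1]-328)<75)&(w[...,2]<24)&(w[...,2]>8)
f=w[b]; print(len(f),cv2.minAreaRect(f[:,:2].astype(np.float32)))
if len(f)>10: print(np.linalg.lstsq(np.c_[f[:,:2]-f[:,:2].mean(0),np.ones(len(f))],f[:,2],rcond=None)[0])
```

```text
18.8 [415.74048386 379.79357872 210.18898688] [ 0.32812907 -0.10368231  0.54561091]
269 ((493.4764709472656, 326.4123840332031), (86.0371322631836, 88.87641143798828), 5.543560028076172)
[-3.44821560e-04 -3.21211306e-03  1.70143546e+01]
```

View pics/s3.png

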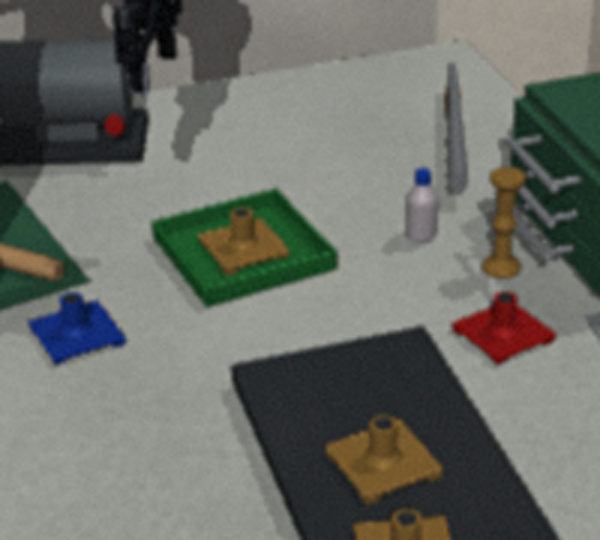

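The side crop shows foot A level in the tray at (243,240). Its flange is at z = 17 mm as expected, with a tilt slope of about 0.003, and it sits about 2 mm from the tray centre. The gripper is clear, so I hand the job in.

```bash
python3 -c "
from cell import ctrl
print(ctrl.finish_job())"
```

```text
the job is handed in; nothing more can be done
None
```

The rocker was foot A, the one nearest the tray; it now stands level and released near the centre of the green tray, B and C were only pressed on their corners, and the job was handed in at about 19 s with no verdict returned.

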